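# Square a painter's panel to the fence and its flip stop

### The job

Ready the small wooden panel for scribing: flip the steel stop flag on the fence fully down first. Then slide the panel, flat on the board, so that its long side is flush along the fence and its end bears on the flag's sprung bumper screw, and press it home there with about 10 newtons for half a second, putting never more than 25 newtons on the stop. Leave the panel resting against the bumper and flush to the fence with the flag down, take the hand away, and leave the jar, bowl and brush alone.

Things in the scene. Friction and masses are not known exactly. Their poses are not given: they have to be found in the camera images.
- jig: Fixed jig: plywood board 190 x 420 mm, dark wooden fence along its far edge. Origin at table height; x points square to the fence, from the open near side to the fence, y along the fence towards the stop. Board spans x -100..90, y -220..200 mm, top at z 18 mm. The fence's face, which the panel must meet, is at x 50 mm; fence 20 mm thick, top at z 54 mm.
- stop: Aluminium stop carriage fixed on top of the fence, 32 x 52 mm, with the hinged flag. Origin on the hinge axis (its y), 66 mm above the table, 10 mm behind the plane of the fence's face; axes parallel to the jig's. Cheeks beside the flag rise 13 mm above the axis; a black clamp knob stands 28 mm out behind, 27 mm below it.
- flag (a joint): Steel flag's angle: 0 = fully down (rigid end stop), grows as it swings up and back over the fence, pi/2 = upright, 2.1 at most. A stiff hinge (0.09 N m) holds it where left. When down, a bar 12 mm wide, 10 mm thick reaches level 75 mm from the hinge axis towards the open side; under it a plate 12 mm thick hangs, 18 to 62 mm out, to 43 mm below the axis.
- flag_end (a point): Point on the flag bar's upper (when up: rear, away from the panel) face, 65 mm from the hinge axis, in the middle of its width; turns with the flag, its z is the normal of that face.
- panel: Loose wooden panel 70 mm (its x) by 130 mm (its y) by 24 mm thick, about 0.2 kg, pale white face with a shallow border, lying on the board with its long side roughly along the fence and 8 to 28 mm short of it. Origin at the middle of its underside, z up.
- panel_mid (a point): Centre of the panel, half-way up its thickness (12 mm above its underside); axes as the panel's.
- jar: Small glass jar with black lid, 44 mm across, 50 mm tall, loose on the table; bystander. Origin under its middle.
- bowl: Dark wooden bowl, 90 mm across, 45 mm tall, loose on the table; bystander. Origin under its middle.
- brush: Paint brush 190 mm long, loose on the table behind the jig; bystander. Origin under its middle.
- bumper_axis (a point): Point in the flag plate's mid-plane on the axis of a brass screw, parallel to the fence (when down: 35 mm from its face). The screw ends in an 8 mm rubber bumper facing the panel (-y). Its setting is unknown, unmeasured and does not shift: the bumper's end is 18 to 28 mm from this point. It gives 3 mm on a very soft spring (under 0.6 N), then is rigid.
Not all that is in view belongs to the job. Leave any orange or yellow look-alike of the panel alone.

How it is judged:
On the way, in this order (a step that is already met when the one before it is completed fails the run):
1. the flag is flipped fully down (value of joint flag below 0.06 rad), for 0.2 s.
2. the panel is pressed against the lowered stop with at least 5 N (value of joint flag below 0.06 rad and contact force between panel and stop above 5 N), for 0.3 s.
At the end, for the whole second after the job is handed in: Flag down (under 0.06 rad), panel still touching the bumper (over 0.05 N), its long side along the fence within 0.025 rad and its middle within 2.5 mm of flush, flat on the board, at rest (value of joint flag below 0.06 rad and contact force between panel and stop above 0.05 N and angle between the x axis of panel and the x axis of jig, either way round below 0.025 rad and x of panel in the frame of jig above 0.0125 m and z of panel in the frame of jig below 0.021 m and linear speed of panel below 0.01 m/s and angle between panel's own z axis and vertical below 0.05 rad).
It fails at once if more than 25 N put on the stop or its flag (contact force between stop and anything else above 25 N).
It fails at once if the panel lifted off the board (z of panel in the frame of jig above 0.03 m).
It fails at once if a bystander moved more than 15 mm (distance of any of jar, bowl, brush from where it was at the start of the episode above 0.015 m).
It also fails if it takes over 72 s, if anything falls off the work surface, if the arm or the gripper's body presses on something with over 40 N, if the wrist force passes 120 N, or if a joint passes its speed limit or range.

### The arm

A 6-joint arm with a two-finger parallel gripper is mounted at the origin on the work surface. World frame = base frame: x ahead of the robot, y to its left, z up, the work surface at z = 0. Lengths are in m, angles in rad, forces in N, time in s.
With the tool pointing down it reaches from about 0.4 to 0.825 m from the base axis. Payload 7 kg.
Tool frame: the origin (TCP) lies between the finger pads; the fingertips stand 8 mm ahead of it and the grasp point (between the pads) lies 11 mm behind it (arm.finger_overhang is the distance from the TCP to the fingertips, in m); z points along the fingers, y is the line along which they close (so a half turn about z gives the same grasp; the last joint's range is limited). The gripper opens to 88 mm and grips with 3 to 60 N. Pads are 19 mm wide; open, the fingers measure 130 mm over their backs; the gripper's body (78 mm by 193 mm) begins 47 mm behind the grasp point.
Start: joints at [-0.858, 0.359, 0.012, 0, -1.224, -0.288], TCP at [0.278, -0.615, 0.195] pointing down, gripper open.
Joint ranges: [-3.07, 3.07], [-1.43, 2.12], [-1.02, 1.25], [-3.03, 1.67], [-3.05, -0], [-3.03, 3.03]. Speed limits (rad/s): [2.39, 2.39, 3.01, 3.14, 3.14, 3.14].

### API

Orientations are given as [roll, pitch, yaw] about the fixed x, y, z axes, in that order (R = Rz(yaw) Ry(pitch) Rx(roll)).
In Python, from station import arm gives the robot as it stands.
- The arm moves only by the tool move_arm, never from a script. Its argument "rows" is text: rows parted by semicolons, each of 7 numbers parted by spaces: the turn, a rotation vector about the tool's x, y, z in degrees, then the shift along the tool's x, y, z in m, then the finger opening in m, from 0 to 0.0876. A call has 1 to 8 rows; each row shifts and turns the commanded pose from where the row before left it, along the tool's axes as they then stand; what a row does not reach is not made up. A row lasts 1/8 s, in which the tool goes at most 62.5 mm and 10.7 degrees, less where a joint would pass 70% of its speed; a pose out of reach is approached as far as the arm can. A call is refused whole if a number of a shift passes 0.0625 or a number of a turn 10.7, either way. A call with a gripper value outside its range is refused whole. The fingers move at their own pace and stop on an object; "squeeze" is the grip in N (left out, the last holds). Time passes only in rows, so rows that do not move let the fingers close. It gives the time, the measured TCP pose, the force, the opening and the grip force at its end, in the units of the state.
- arm.get_state(): the state, without advancing time (a new reading comes with each control period).
- arm.grab_frame(name): name is "scene" or "top" or "wrist"; returns (picture, depth): 480x640x3 uint8, blue, green, red; 480x640 float32, m along the optical axis (not along the pixel's ray), 0 where there is no reading.
- arm.camera_model(name): a dict with "mtx" (3x3 intrinsics, pixels), "camera_from_world" (4x4, takes a point from world to camera coordinates); the wrist camera has in their place "mount" (4x4, takes a point from camera to tool coordinates, whose origin is the TCP and whose axes are the flange's). Camera axes: x right, y down, z forward; pixel columns grow to the right and rows downward; lengths in m; the calibration is good to about 2 mm. A picture is of the moment at which its call begins: read the wrist's pose just before it. camera_model takes no time and is no camera call.
- arm.job_done(): hands the job in; it is judged then, once.
The state is a dict: "t": time; "q": joint angles; "qd": joint speeds; "joint_efforts": joint torques, N m; "eef_pos": TCP position; "ee_rot": TCP orientation; "force": force on the tool from outside, world axes, zero at the start; "moment": the same for the moment, N m; "width": finger opening in m; "gripper_force": force on a finger pad.
Only numpy, scipy, OpenCV 4.12 (cv2) and the standard library are available. Lean on these libraries where they do the work, as an engineer would, in place of code of your own. Each camera call takes 0.05 s, during which the arm holds its last target. There are 200 camera calls.

## Working session

There is one attempt and no reset: what is moved stays moved. The work goes in short steps, Python scripts to look and compute and a tool call to move; the robot and the scene stay as the last step left them, time stands still between calls to the robot, and variables do not carry over. Pictures are saved under pics/ and viewed, at most 10 in all, crops included, and the job is handed in when it is done.

Besides the shell and the picture viewer there is one more tool, called after "Call:" as name(argument=value, ...), one argument or row to a line, values as JSON. move_arm: Moves the arm, as the interface text tells. Its arguments: {"type":"object","properties":{"rows":{"type":"string"},"squeeze":{"type":"number"}},"required":["rows"]}

```bash
ls; mkdir -p pics; python3 - <<'E'
from station import arm
import cv2,numpy as np
for n in("scene","top"):
    p,d=arm.grab_frame(n); cv2.imwrite(f"pics/{n}0.png",p); np.save(f"pics/{n}0.npy",d)
    m=arm.camera_model(n); print(n,np.round(m["mtx"],1).tolist(),np.round(m["camera_from_world"],3).tolist())
print(np.round(arm.camera_model("wrist")["mount"],3).tolist())
s=arm.get_state();print(s["t"],s["eef_pos"],s["ee_rot"],s["force"])
E
```

```text
pics
scene [[540.7, 0.0, 315.0], [0.0, 540.7, 239.6], [0.0, 0.0, 1.0]] [[-0.237, 0.971, 0.02, 0.152], [0.587, 0.16, -0.794, -0.227], [-0.774, -0.176, -0.608, 1.616], [0.0, 0.0, 0.0, 1.0]]
top [[570.5, 0.0, 305.7], [0.0, 570.5, 241.8], [0.0, 0.0, 1.0]] [[-0.002, -1.0, -0.011, -0.05], [-0.984, 0.004, -0.178, 0.502], [0.178, 0.01, -0.984, 1.395], [0.0, 0.0, 0.0, 1.0]]
[[-0.0, -0.964, -0.264, 0.07], [1.0, -0.0, -0.0, -0.0], [-0.0, -0.264, 0.964, -0.189], [0.0, 0.0, 0.0, 1.0]]
0.1 [ 0.27794207 -0.61459016  0.19450687] [ 3.14011196e+00 -1.53845634e-04 -2.71691090e+00] [ 0.19389653  0.25977807 -0.70493359]
```

View pics/scene0.png

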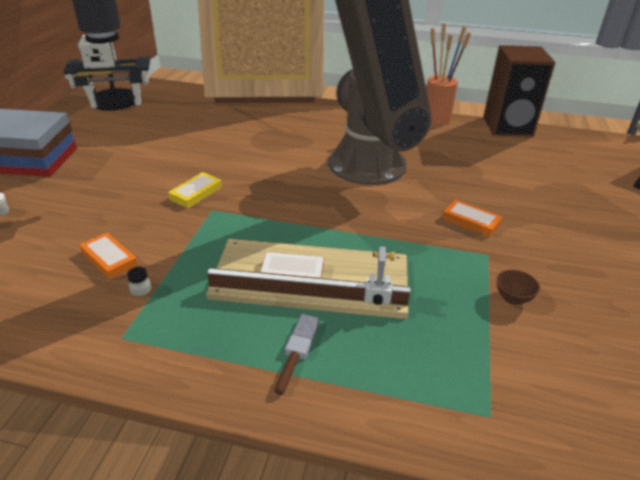

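View pics/top0.png

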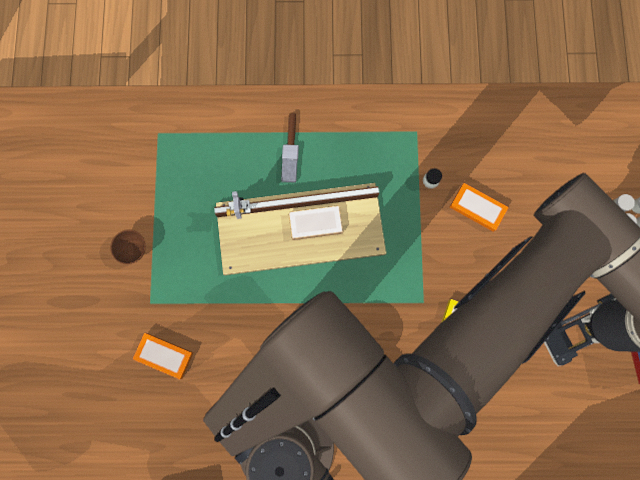

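The panel is the white piece on the board at top (316,222). The look-alikes have orange or yellow rims and lie off the board at (480,207), (162,355) and (452,310). The flag is upright at about (238,205).

```bash
cat > h.py <<'E'
import numpy as np,cv2
from station import arm
def cloud(d,m,T=None):
    K=m["mtx"]; v,u=np.indices(d.shape)
    P=np.stack([(u-K[0,2])*d/K[0,0],(v-K[1,2])*d/K[1,1],d],-1)
    T=np.linalg.inv(m["camera_from_world"]) if T is None else T
    W=P@T[:3,:3].T+T[:3,3]; W[d<=0]=np.nan
    return W
def rect(xy):
    (c,s,a)=cv2.minAreaRect((xy*1000).astype(np.float32)); return np.round(c,1),np.round(s,1),round(a,2)
E
python3 - <<'E'
from h import *
d=np.load("pics/top0.npy");p=cv2.imread("pics/top0.png");W=cloud(d,arm.camera_model("top"))
roi=np.zeros(d.shape,bool);roi[180:280,205:395]=1
z=W[...,2]
g=roi&(z>-.02)
print(np.histogram(z[g],bins=np.arange(-.01,.16,.006)))
hsv=cv2.cvtColor(p,cv2.COLOR_BGR2HSV)
for n,m in(("panel",roi&(z>.034)&(z<.05)&(hsv[...,1]<60)&(hsv[...,2]>150)),("board",roi&(z>.010)&(z<.026)),("fence",roi&(z>.047)&(z<.062)),("high",roi&(z>.07))):
    m=cv2.morphologyEx(m.astype(np.uint8),cv2.MORPH_OPEN,np.ones((2,2)))>0
    q=W[m]; print(n,len(q),rect(q[:,:2]),np.nanmedian(q,0).round(4))
c=p[170:290,200:400];cv2.imwrite("pics/crop0.png",cv2.resize(c,None,fx=4,fy=4,interpolation=cv2.INTER_CUBIC))
E
```

```text
(array([ 500, 3961, 2531,  922, 5408, 2286,  152,  192,  930,  604,  732,
        377,   31,    9,   37,   25,    5,    2,    9,   10,   16,   35,
         54,   59,   33,    9,    0,    0]), array([-0.01 , -0.004,  0.002,  0.008,  0.014,  0.02 ,  0.026,  0.032,
        0.038,  0.044,  0.05 ,  0.056,  0.062,  0.068,  0.074,  0.08 ,
        0.086,  0.092,  0.098,  0.104,  0.11 ,  0.116,  0.122,  0.128,
        0.134,  0.14 ,  0.146,  0.152,  0.158]))
panel 1289 (array([555.1, -78.8]), array([ 71. , 128.9]), 7.31) [ 0.552  -0.0779  0.0425]
board 8396 (array([564., -35.]), array([220.4, 421.6]), 8.22) [ 0.5143 -0.0135  0.018 ]
fence 1185 (array([nan, nan]), array([0., 0.]), 0.0) [ 0.6096 -0.0553  0.0538]
high 297 (array([594.7, 116. ]), array([53.9, 85.3]), 73.75) [0.5787 0.1143 0.1196]
```

View pics/crop0.png

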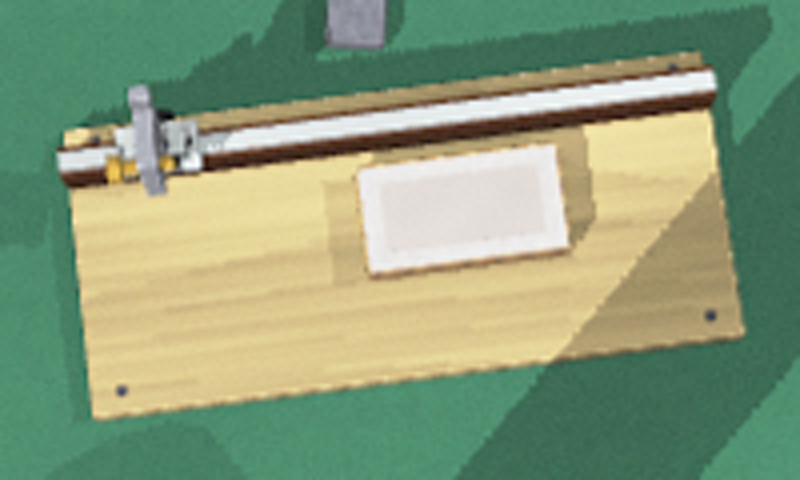

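```bash
cat >> h.py <<'E'
def ray(m,uv,z):
    T=np.linalg.inv(m["camera_from_world"]);r=T[:3,:3]@np.linalg.inv(m["mtx"])@[*uv,1];o=T[:3,3]
    return (o+r*(z-o[2])/r[2])[:2]
E
python3 - <<'E'
from h import *
d=np.load("pics/top0.npy");p=cv2.imread("pics/top0.png");m=arm.camera_model("top");W=cloud(d,m)
f=lambda u,v:(200+u/4-.4,170+v/4-.4)
A=ray(m,f(93,418),.018);B=ray(m,f(743,338),.018);Lf=ray(m,f(66,186),.018+.0);Rf=ray(m,f(716,106),.036)
e=A-B;t=np.arctan2(-e[0],e[1]);print("corners",A,B,np.linalg.norm(e),"yaw",np.degrees(t))
# fence-top strip line from white pixels z~.054
hsv=cv2.cvtColor(p,cv2.COLOR_BGR2HSV);roi=np.zeros(d.shape,bool);roi[180:222,255:378]=1
w=roi&(hsv[...,1]<50)&(hsv[...,2]>150)&(W[...,2]>.048)&(W[...,2]<.06)
uv=np.argwhere(w)[:,::-1];q=np.array([ray(m,x,.054) for x in uv])
vx,vy,x0,y0=cv2.fitLine((q*1000).astype(np.float32),cv2.DIST_HUBER,0,.01,.01).ravel();
if vy<0:vx,vy=-vx,-vy
t2=np.arctan2(-vx,vy);print("fence strip n",len(q),"yaw",np.degrees(t2),x0,y0)
t=t2;R=np.array([[np.cos(t),-np.sin(t)],[np.sin(t),np.cos(t)]])
O1=A-R@[-.1,.2];O2=B-R@[-.1,-.22];print("origin",O1,O2)
O=(O1+O2)/2;print("strip centre x_jig",(R.T@(np.array([x0,y0])/1000-O)))
# panel
roi=np.zeros(d.shape,bool);roi[195:250,280:350]=1
pm=roi&(hsv[...,1]<60)&(hsv[...,2]>150)&(abs(W[...,2]-.0425)<.008)
uv=np.argwhere(pm)[:,::-1];q=np.array([ray(m,x,.042) for x in uv]);c,s,a=rect(q);print("panel",c,s,a,"jig",R.T@(c/1000-O))
hi=W[170:280,205:395].reshape(-1,3);hi=hi[hi[:,2]>.07]
j=np.c_[(hi[:,:2]-O)@R,hi[:,2]]
for lo in np.arange(.07,.15,.01):
    k=j[(j[:,2]>lo)&(j[:,2]<=lo+.01)]; 
    if len(k):print(round(lo,2),len(k),np.median(k,0).round(4),k.min(0).round(3),k.max(0).round(3))
E
```

```text
corners [0.423979   0.16011514] [ 0.47398586 -0.25507001] 0.4181858436744688 yaw 6.8678898758452815
fence strip n 642 yaw 7.218032 614.6536 -78.137695
origin [ 0.54831562 -0.02573535] [ 0.54555138 -0.02424892]
strip centre x_jig [ 0.06050598 -0.06123312]
panel [570.6 -69.1] [102.1 138.3] 6.21 jig [ 0.017937   -0.04673191]
0.07 41 [0.0613 0.1256 0.0782] [0.049 0.116 0.071] [0.073 0.156 0.08 ]
0.08 28 [0.062  0.1245 0.083 ] [0.024 0.117 0.08 ] [0.071 0.155 0.09 ]
0.09 7 [0.0487 0.1302 0.0974] [0.023 0.13  0.092] [0.069 0.139 0.099]
0.1 16 [0.0265 0.1336 0.1066] [0.023 0.13  0.101] [0.062 0.14  0.11 ]
0.11 37 [0.0342 0.1313 0.1163] [0.026 0.118 0.111] [0.072 0.159 0.12 ]
0.12 83 [0.0382 0.1384 0.1253] [0.027 0.118 0.12 ] [0.075 0.161 0.13 ]
0.13 77 [0.0517 0.1359 0.1335] [0.03 0.13 0.13] [0.082 0.153 0.14 ]
0.14 9 [0.073  0.1332 0.1411] [0.072 0.13  0.14 ] [0.079 0.14  0.142]
```

Call:
move_arm(
  rows="0 0 8.6 0 0 0 0; 0 0 8.6 0 0 0 0; 0 0 0 -0.03 0.045 0 0; 0 0 0 -0.03 0.045 0 0; 0 0 0 -0.03 0.045 0 0; 0 0 0 -0.03 0.045 0 0; 0 0 0 -0.03 0.045 0 0; 0 0 0 -0.03 0.045 0 0",
)

```text
t: 1.1
eef_pos: [0.4236, -0.323, 0.1952]
ee_rot: [3.141, -0.0, -3.017]
force: [1.9, -0.9, 0.1]
width: 0.013
gripper_force: 0.0
```

Call:
move_arm(
  rows="0 0 0 -0.03 0.045 0 0; 0 0 0 -0.03 0.045 0 0; 0 0 0 -0.03 0.045 0 0; 0 0 0 -0.03 0.045 0 0; 0 0 0 -0.03 0.045 0 0; 0 0 0 -0.03 0.045 0 0; 0 0 0 -0.03 0.045 0 0; 0 0 0 0 0 0 0",
)

```text
t: 2.1
eef_pos: [0.5934, 0.0169, 0.1943]
ee_rot: [-3.142, -0.001, -3.014]
force: [-0.5, -0.7, 0.0]
width: 0.0002
gripper_force: 0.0
```

Call:
move_arm(
  rows="0 0 0 -0.024 0.033 0 0; 0 0 0 -0.024 0.033 0 0; 0 0 0 -0.024 0.033 0 0; 0 0 0 0 0 0 0",
)

```text
t: 2.6
eef_pos: [0.652, 0.1226, 0.1941]
ee_rot: [-3.141, -0.001, -3.015]
force: [-0.3, -0.2, -0.8]
width: 0.0004
gripper_force: 0.0
```

```bash
cat >> h.py <<'E'
t=np.radians(7.1);RJ=np.array([[np.cos(t),-np.sin(t)],[np.sin(t),np.cos(t)]]);OJ=np.array([.547,-.025])
J=lambda xy:(np.asarray(xy)-OJ)@RJ
E
python3 - <<'E'
from h import *
s=arm.get_state();print(J(s["eef_pos"][:2]),s["eef_pos"][2])
p,d=arm.grab_frame("top");cv2.imwrite("pics/t1.png",cv2.resize(p[130:250,190:350],None,fx=4,fy=4))
p,d=arm.grab_frame("scene");cv2.imwrite("pics/s1.png",cv2.resize(p[180:330,300:500],None,fx=4,fy=4))
E
```

```text
[0.12240655 0.13349429] 0.1941000845504754
```

View pics/s1.png

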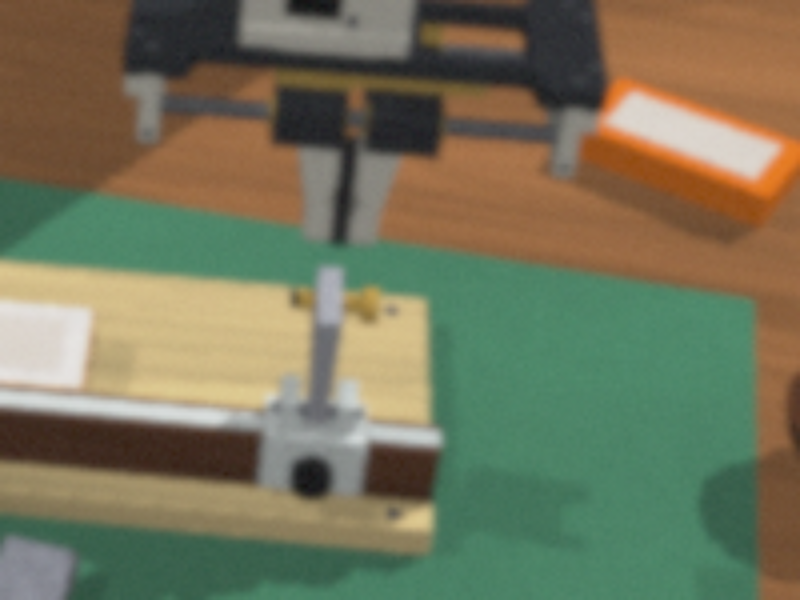

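Call:
move_arm(
  rows="0 0 0 0 0 0.038 0; 0 0 0 0 0 0.038 0; 0 0 0 0.012 0 0 0; 0 0 0 0.008 0 0 0; 0 0 0 0.006 0 0 0; 0 0 0 0.006 0 0 0; 0 0 0 0.006 0 0 0; 0 0 0 0.006 0 0 0",
)

```text
t: 3.7
eef_pos: [0.6076, 0.1157, 0.1196]
ee_rot: [3.141, 0.0, -3.017]
force: [-0.2, 0.1, -0.2]
width: 0.0005
gripper_force: 0.0
```

Call:
move_arm(
  rows="0 0 0 0.007 0 0 0; 0 0 0 0.007 0 0 0; 0 0 0 0.007 0 0 0; 0 0 0 0.007 0 0 0; 0 0 0 0.007 0 0 0; 0 0 0 0.007 0 0 0; 0 0 0 0.007 0 0 0; 0 0 0 0.007 0 0 0",
)

```text
t: 4.7
eef_pos: [0.5519, 0.1086, 0.1194]
ee_rot: [3.142, 0.0, -3.017]
force: [-0.4, 0.4, 0.3]
width: 0.0003
gripper_force: 0.0
```

```bash
python3 - <<'E'
from h import *
s=arm.get_state();print(J(s["eef_pos"][:2]),s["eef_pos"][2],s["force"])
p,d=arm.grab_frame("scene");cv2.imwrite("pics/s2.png",cv2.resize(p[180:330,300:500],None,fx=4,fy=4))
E
```

```text
[0.02138169 0.13200687] 0.1193777541935289 [-0.41290083  0.36427625  0.29818708]
```

View pics/s2.png

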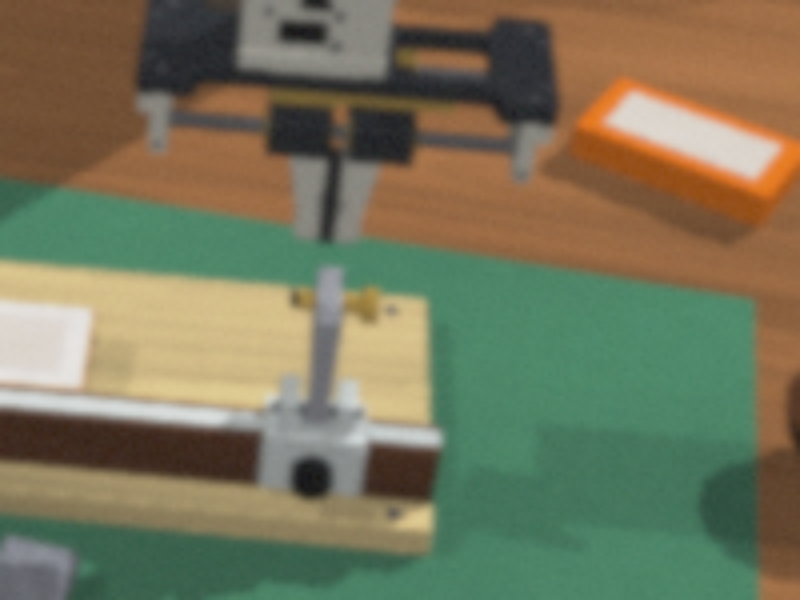

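```bash
python3 - <<'E'
from h import *
m=arm.camera_model("scene")
p,d=arm.grab_frame("scene");W=cloud(d,m)
for u,v in [(330,272),(330,290),(325,320),(322,350),(318,390),(370,303),(300,298),(290,405),(330,235),(345,200)]:
    U,V=round(300+u/4),round(180+v/4); print((u,v),J(W[V,U,:2]).round(3),W[V,U,2].round(3))
def pr(j,z):
    w=np.r_[OJ+RJ@j,z,1];c=m["camera_from_world"]@w;q=m["mtx"]@c[:3];return ((q[:2]/q[2]-[300,180])*4).round()
for th in (0,.3,.6,.9,1.2,1.57,1.8,2.1):print(th,pr([.06-.075*np.cos(th),.135],.066+.075*np.sin(th)),pr([.06-.045*np.cos(th)-.0215*np.sin(th),.135],.066+.045*np.sin(th)-.0215*np.cos(th)))
s=arm.get_state();print("finger tip",pr(J(s["eef_pos"][:2]),s["eef_pos"][2]-.008),pr([.122,.1335],.186))
print("hinge",pr([.06,.135],.066))
E
```

```text
(330, 272) [0.036 0.138] 0.136
(330, 290) [0.043 0.138] 0.131
(325, 320) [0.079 0.136] 0.139
(322, 350) [0.074 0.136] 0.115
(318, 390) [0.068 0.139] 0.084
(370, 303) [0.044 0.159] 0.124
(300, 298) [0.038 0.125] 0.12
(290, 405) [0.068 0.124] 0.074
(330, 235) [0.03  0.136] 0.153
(345, 200) [0.024 0.142] 0.172
0 [312. 314.] [307. 381.]
0.3 [316. 286.] [310. 356.]
0.6 [319. 267.] [312. 334.]
0.9 [321. 260.] [315. 319.]
1.2 [323. 267.] [317. 311.]
1.57 [323. 292.] [318. 312.]
1.8 [322. 318.] [318. 320.]
2.1 [319. 359.] [318. 338.]
finger tip [313. 290.] [326. 300.]
hinge [309. 407.]
```

```bash
python3 - <<'E'
from h import *
print(arm.finger_overhang,[a for a in dir(arm) if a[0]!='_'])
m=arm.camera_model("scene");p,d=arm.grab_frame("scene");W=cloud(d,m)
s=arm.get_state();print(s["eef_pos"],s["q"])
P=W[180:330,300:500].reshape(-1,3);j=np.c_[J(P[:,:2]),P[:,2]]
for lo in np.arange(.09,.26,.01):
    k=j[(j[:,2]>lo)&(j[:,2]<=lo+.01)&(j[:,0]<.06)&(abs(j[:,1]-.132)<.06)]
    if len(k):print(round(lo,2),len(k),np.median(k,0).round(3),k.min(0).round(3),k.max(0).round(3))
p,d=arm.grab_frame("wrist");cv2.imwrite("pics/w1.png",p)
E
```

```text
0.008 ['Unreachable', 'camera_model', 'finger_overhang', 'get_state', 'grab_frame', 'job_done']
[0.55215683 0.10873002 0.11956509] [ 5.42247796e-01  2.37545589e-01 -3.44113683e-01  4.30615936e-05
 -9.88823915e-01 -1.98814705e+00]
0.09 4 [0.032 0.133 0.096] [0.022 0.133 0.092] [0.039 0.133 0.098]
0.1 4 [0.051 0.133 0.101] [0.045 0.133 0.101] [0.057 0.133 0.103]
0.11 46 [0.039 0.148 0.118] [0.03  0.121 0.111] [0.046 0.164 0.12 ]
0.12 59 [0.04  0.151 0.123] [0.033 0.121 0.12 ] [0.059 0.163 0.13 ]
0.13 49 [0.041 0.14  0.132] [0.029 0.134 0.13 ] [0.056 0.144 0.136]
0.14 2 [0.028 0.136 0.149] [0.028 0.134 0.149] [0.029 0.138 0.15 ]
0.15 51 [0.032 0.135 0.157] [0.017 0.12  0.152] [0.035 0.15  0.16 ]
0.16 71 [0.032 0.135 0.166] [0.018 0.119 0.16 ] [0.035 0.151 0.17 ]
0.17 68 [0.031 0.134 0.175] [0.016 0.118 0.17 ] [0.036 0.151 0.18 ]
0.18 78 [0.032 0.137 0.185] [0.022 0.117 0.18 ] [0.035 0.154 0.19 ]
0.19 107 [0.031 0.135 0.196] [0.012 0.114 0.19 ] [0.035 0.156 0.2  ]
0.2 20 [0.032 0.139 0.202] [0.019 0.114 0.2  ] [0.034 0.152 0.204]
0.21 2 [0.057 0.128 0.22 ] [0.057 0.108 0.22 ] [0.058 0.149 0.22 ]
0.22 113 [0.058 0.13  0.226] [0.013 0.075 0.22 ] [0.06  0.192 0.23 ]
0.23 311 [0.053 0.139 0.234] [-0.009  0.073  0.23 ] [0.06  0.192 0.24 ]
0.24 275 [0.045 0.147 0.243] [-0.003  0.073  0.24 ] [0.06  0.191 0.25 ]
0.25 520 [0.045 0.145 0.257] [-0.004  0.072  0.25 ] [0.051 0.192 0.26 ]
```

View pics/w1.png

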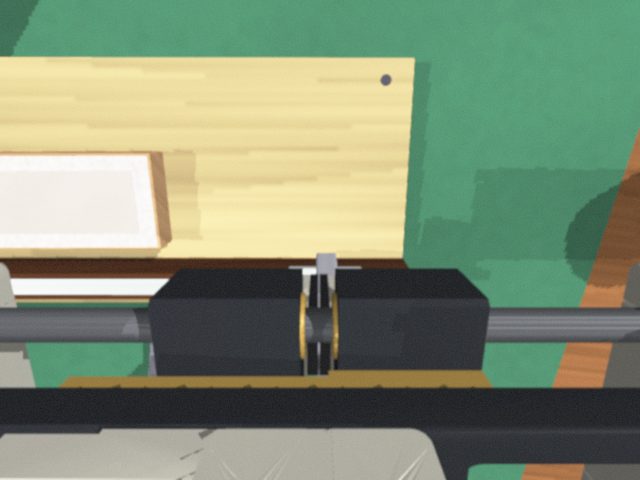

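The hand sits about 39 mm higher than the TCP reading says: the depth image puts the fingertips at z ≈ 0.150, where the reading implies 0.111. So the fingers passed over the flag without touching it. I'll correct for this offset and repeat the push, confirming the height by contact.

Call:
move_arm(
  rows="0 0 0 -0.034 0 0 0; 0 0 0 -0.034 0 0 0; 0 0 0 -0.034 0 0 0; 0 0 0 0 0 0.02 0; 0 0 0 0 0 0.02 0; 0 0 0 0.01 0 0 0; 0 0 0 0.006 0 0 0; 0 0 0 0.006 0 0 0",
)

```text
t: 5.9
eef_pos: [0.6318, 0.1189, 0.0807]
ee_rot: [3.141, 0.002, -3.017]
force: [0.5, 0.4, -0.2]
width: 0.0005
gripper_force: 0.0
```

Call:
move_arm(
  rows="0 0 0 0.006 0 0 0; 0 0 0 0.006 0 0 0; 0 0 0 0.006 0 0 0; 0 0 0 0.006 0 0 0",
)

```text
t: 6.4
eef_pos: [0.6079, 0.1158, 0.0797]
ee_rot: [3.141, 0.001, -3.017]
force: [1.0, 0.4, 0.9]
width: 0.0004
gripper_force: 0.5
```

```bash
cat >> h.py <<'E'
def st():
    s=arm.get_state();print("t",round(s["t"],2),"jig",J(s["eef_pos"][:2]).round(4),"tipz",round(s["eef_pos"][2]+.031,4),"F",(RJ.T@s["force"][:2]).round(2),round(s["force"][2],2));return s
E
python3 - <<'E'
from h import *
st();p,d=arm.grab_frame("scene");cv2.imwrite("pics/s3.png",cv2.resize(p[180:330,300:500],None,fx=4,fy=4))
E
```

```text
t 6.4 jig [0.0778 0.1322] tipz 0.1107 F [1.01 0.26] 0.91
```

View pics/s3.png

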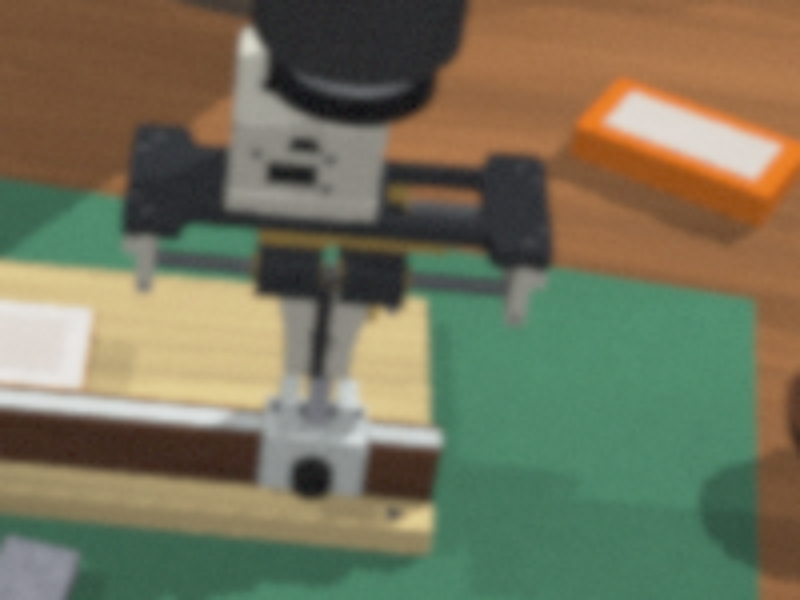

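Call:
move_arm(
  rows="0 0 0 0.007 0 0 0; 0 0 0 0.007 0 0 0; 0 0 0 0.007 0 0 0; 0 0 0 0.007 0 0 0; 0 0 0 0.007 0 0 0; 0 0 0 0.007 0 0 0; 0 0 0 0.007 0 0 0; 0 0 0 0.007 0 0 0",
)

```text
t: 7.45
eef_pos: [0.5518, 0.1086, 0.0794]
ee_rot: [-3.142, -0.0, -3.017]
force: [-0.0, 0.4, 0.2]
width: 0.0004
gripper_force: 0.2
```

```bash
python3 - <<'E'
from h import *
st();p,d=arm.grab_frame("scene");cv2.imwrite("pics/s4.png",cv2.resize(p[180:330,300:500],None,fx=4,fy=4))
W=cloud(d,arm.camera_model("scene"));P=W[180:330,300:500].reshape(-1,3);j=np.c_[J(P[:,:2]),P[:,2]]
k=j[(abs(j[:,1]-.135)<.04)&(j[:,0]<.058)&(j[:,0]>-.06)]
for lo in np.arange(.06,.15,.01):
    q=k[(k[:,2]>lo)&(k[:,2]<=lo+.01)]
    if len(q):print(round(lo,2),len(q),np.median(q,0).round(3),q.min(0).round(3),q.max(0).round(3))
E
```

```text
t 7.45 jig [0.0213 0.132 ] tipz 0.1104 F [0.01 0.43] 0.23
0.06 52 [0.008 0.148 0.068] [-0.002  0.114  0.061] [0.058 0.163 0.07 ]
0.07 110 [0.046 0.141 0.075] [-0.    0.12  0.07] [0.058 0.164 0.08 ]
0.08 54 [0.043 0.139 0.084] [0.004 0.123 0.08 ] [0.057 0.155 0.09 ]
0.09 47 [0.03  0.138 0.095] [0.015 0.133 0.09 ] [0.042 0.145 0.099]
0.1 16 [0.024 0.141 0.102] [0.021 0.134 0.1  ] [0.028 0.145 0.105]
0.11 46 [0.031 0.135 0.117] [0.02  0.119 0.111] [0.035 0.15  0.12 ]
0.12 64 [0.032 0.133 0.126] [0.02  0.119 0.12 ] [0.036 0.151 0.13 ]
0.13 65 [0.031 0.136 0.134] [0.02  0.117 0.13 ] [0.035 0.151 0.14 ]
0.14 78 [0.031 0.135 0.145] [0.025 0.117 0.14 ] [0.035 0.154 0.15 ]
```

Call:
move_arm(
  rows="0 0 0 0.005 0 0.004 0; 0 0 0 0.005 0 0.005 0; 0 0 0 0.004 0 0.005 0; 0 0 0 0.004 0 0.005 0; 0 0 0 0.004 0 0.005 0; 0 0 0 0 0 0.005 0; 0 0 0 0 0 0.004 0; 0 0 0 0 0 0 0",
)

```text
t: 8.5
eef_pos: [0.5304, 0.1059, 0.0459]
ee_rot: [-3.141, -0.001, -3.017]
force: [0.3, -0.9, 0.7]
width: 0.0006
gripper_force: 0.0
```

Call:
move_arm(
  rows="0 0 0 0 0 0.0015 0; 0 0 0 0 0 0.001 0; 0 0 0 0 0 0 0",
)

```text
t: 8.88
eef_pos: [0.5306, 0.106, 0.0439]
ee_rot: [3.142, 0.0, -3.017]
force: [0.2, -0.6, 0.2]
width: 0.0003
gripper_force: 0.0
```

Call:
move_arm(
  rows="0 0 0 0 0 0.001 0; 0 0 0 0 0 0.001 0; 0 0 0 0 0 0 0",
)

```text
t: 9.25
eef_pos: [0.5305, 0.1059, 0.0418]
ee_rot: [-3.142, -0.0, -3.017]
force: [-0.4, 0.3, -0.4]
width: -0.0001
gripper_force: 0.0
```

Call:
move_arm(
  rows="0 0 0 0 0 0.001 0; 0 0 0 0 0 0 0",
)

```text
t: 9.5
eef_pos: [0.5306, 0.106, 0.0408]
ee_rot: [3.142, 0.0, -3.017]
force: [-0.5, -0.2, -0.4]
width: 0.0008
gripper_force: 0.0
```

Call:
move_arm(
  rows="0 0 0 0 0 0.001 0; 0 0 0 0 0 0 0",
)

```text
t: 9.75
eef_pos: [0.5306, 0.1059, 0.0401]
ee_rot: [-3.142, 0.0, -3.017]
force: [-0.4, 0.4, 4.2]
width: 0.0006
gripper_force: 1.6
```

```bash
python3 - <<'E'
from h import *
s=st();m=arm.camera_model("scene");p,d=arm.grab_frame("scene");cv2.imwrite("pics/s5.png",cv2.resize(p[180:330,300:500],None,fx=4,fy=4))
W=cloud(d,m);P=W[180:330,300:500].reshape(-1,3);j=np.c_[J(P[:,:2]),P[:,2]]
k=j[(abs(j[:,1]-.137)<.008)&(j[:,0]<.05)&(j[:,0]>-.06)&(j[:,2]<.11)]
for lo in np.arange(-.03,.05,.01):
    q=k[(k[:,0]>lo)&(k[:,0]<=lo+.01)]
    if len(q):print(round(lo,2),len(q),np.median(q,0).round(3),q.min(0).round(3),q.max(0).round(3))
E
```

```text
t 9.75 jig [-1.00e-04  1.32e-01] tipz 0.0711 F [-0.36  0.45] 4.18
-0.03 5 [-0.025  0.13   0.018] [-0.029  0.13   0.017] [-0.02   0.132  0.021]
-0.01 2 [-0.002  0.133  0.09 ] [-0.004  0.131  0.09 ] [-0.     0.135  0.091]
0.0 62 [0.009 0.136 0.092] [0.   0.13 0.04] [0.01  0.145 0.11 ]
0.01 74 [0.012 0.137 0.084] [0.01  0.129 0.042] [0.019 0.145 0.108]
0.02 17 [0.024 0.137 0.07 ] [0.021 0.133 0.048] [0.03  0.144 0.074]
0.03 20 [0.035 0.139 0.071] [0.03  0.133 0.068] [0.039 0.144 0.074]
0.04 21 [0.046 0.138 0.071] [0.04  0.133 0.058] [0.049 0.144 0.074]
```

View pics/s5.png

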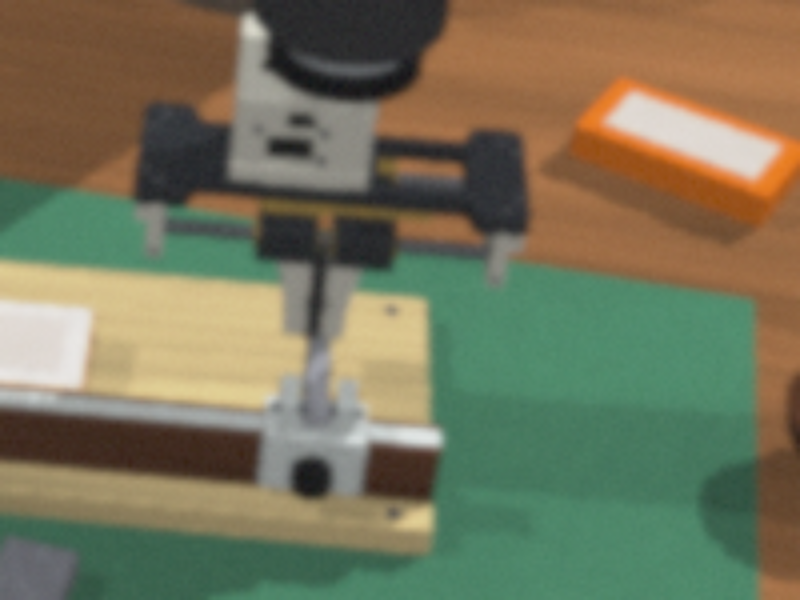

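Call:
move_arm(
  rows="0 0 0 0 0 0.0007 0; 0 0 0 0 0 0 0; 0 0 0 0 0 0 0",
)

```text
t: 10.18
eef_pos: [0.5306, 0.106, 0.0399]
ee_rot: [-3.142, 0.0, -3.017]
force: [-4.1, 0.0, 9.6]
width: 0.0006
gripper_force: 4.7
```

Call:
move_arm(
  rows="0 0 0 0 0 -0.03 0; 0 0 0 0 0 -0.03 0; 0 0 0 0.017 -0.0473 0 0.08; 0 0 0 0.017 -0.0473 0 0.08; 0 0 0 0.017 -0.0473 0 0.08; 0 0 0 0.017 -0.0473 0 0.08; 0 0 0 0 0 0 0.08; 0 0 0 0 0 0 0.08",
)

```text
t: 11.18
eef_pos: [0.4868, -0.0903, 0.0992]
ee_rot: [3.142, 0.0, -3.018]
force: [-0.1, -0.6, -0.2]
width: 0.055
gripper_force: 0.0
```

```bash
python3 - <<'E'
from h import *
s=st();print(s["width"])
p,d=arm.grab_frame("scene");cv2.imwrite("pics/s6.png",cv2.resize(p[200:320,190:430],None,fx=3.3,fy=3.3))
W=cloud(d,arm.camera_model("scene"));hsv=cv2.cvtColor(p,cv2.COLOR_BGR2HSV)
j=np.concatenate([((W[...,:2]-OJ)@RJ),W[...,2:]],-1)
k=(j[...,0]>-.05)&(j[...,0]<.048)&(abs(j[...,1]+.05)<.09)&(abs(j[...,2]-.042)<.006)
print("panel",rect(j[k][:,:2]),k.sum())
k=(abs(j[...,1]-.135)<.008)&(j[...,0]<.04)&(j[...,0]>-.03)&(j[...,2]>.05)&(j[...,2]<.15)
print(np.c_[j[k][:,0],j[k][:,2]].round(3)[::6].tolist())
# finger tips
k=(j[...,2]>.1)&(j[...,2]<.16)&(abs(j[...,0]+.07)<.05)
q=j[k];print("fingers",len(q),q.min(0) if len(q) else 0,q.max(0) if len(q) else 0, np.percentile(q,[5,50,95],axis=0).round(3).tolist())
E
```

```text
t 11.18 jig [-0.0678 -0.0574] tipz 0.1302 F [-0.22 -0.55] -0.25
0.05495923504769594
panel (array([ -0.3, -47.5]), array([130.2,  74.8]), 89.8) 1246
[[-0.013, 0.072], [-0.014, 0.069], [-0.001, 0.073], [-0.002, 0.071], [-0.005, 0.062], [0.01, 0.072], [0.011, 0.07], [0.016, 0.072], [0.018, 0.071], [0.023, 0.068], [0.028, 0.071], [0.033, 0.073], [0.036, 0.073], [0.039, 0.07]]
fingers 177 [-0.07948391 -0.09839223  0.12945297] [-0.05242332 -0.00991731  0.15999155] [[-0.075, -0.096, 0.134], [-0.058, -0.082, 0.146], [-0.055, -0.012, 0.159]]
```

View pics/s6.png

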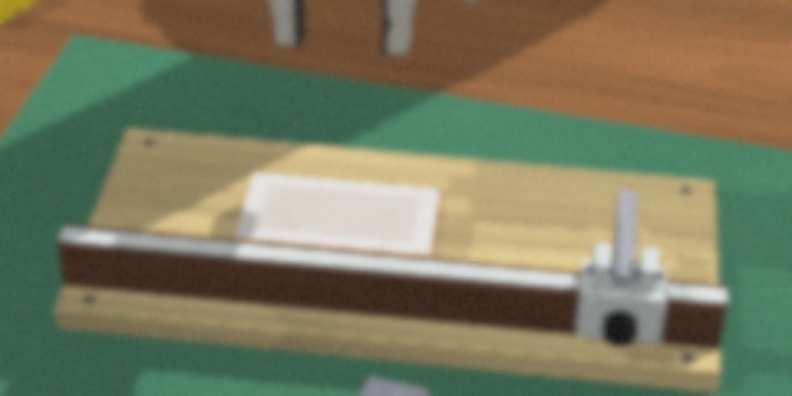

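Call:
move_arm(
  rows="0 0 0 0 0 0.051 0.08; 0 0 0 0 0 0.05 0.08; 0 0 0 -0.01 0 0 0.08; 0 0 0 -0.01 0 0 0.08; 0 0 0 -0.005 0 0 0.08; 0 0 0 -0.005 0 0 0.08; 0 0 0 0 0 0 0.08",
)

```text
t: 12.1
eef_pos: [0.5173, -0.0864, -0.001]
ee_rot: [3.142, 0.002, -3.017]
force: [0.1, 0.1, -0.6]
width: 0.08
gripper_force: 0.0
```

Call:
move_arm(
  rows="0 0 0 -0.001 0 0 0.08; 0 0 0 -0.001 0 0 0.08; 0 0 0 -0.001 0 0 0.08",
)

```text
t: 12.48
eef_pos: [0.5188, -0.0863, -0.0019]
ee_rot: [-3.142, -0.001, -3.017]
force: [-3.0, 0.3, 2.9]
width: 0.08
gripper_force: 1.9
```

Call:
move_arm(
  rows="0 0 0 -0.001 0 0 0.08; 0 0 0 -0.001 0 0 0.08; 0 0 0 0 0 0 0.08",
)

```text
t: 12.85
eef_pos: [0.5216, -0.0858, -0.0019]
ee_rot: [-3.142, 0.0, -3.017]
force: [-3.0, -0.4, 1.5]
width: 0.0801
gripper_force: 1.1
```

```bash
cat >> h.py <<'E'
def panel():
    p,d=arm.grab_frame("scene");W=cloud(d,arm.camera_model("scene"))
    j=np.concatenate([((W[...,:2]-OJ)@RJ),W[...,2:]],-1)
    k=(j[...,0]>-.05)&(j[...,0]<.047)&(abs(j[...,1]-.0)<.13)&(abs(j[...,2]-.042)<.006)
    k=cv2.morphologyEx(k.astype(np.uint8),cv2.MORPH_OPEN,np.ones((3,3)))>0
    q=j[k];print("panel",rect(q[:,:2]),k.sum())
    return p
E
python3 - <<'E'
from h import *
st();panel()
E
```

```text
t 12.85 jig [-0.0327 -0.0572] tipz 0.0291 F [-3.    0.01] 1.47
panel (array([  6.5, -47.7]), array([129.9,  63.6]), 89.15) 1046
```

Call:
move_arm(
  rows="0 0 0 -0.001 0 0 0.08; 0 0 0 -0.001 0 0 0.08; 0 0 0 0 0 0 0.08",
)

```text
t: 13.28
eef_pos: [0.5226, -0.0857, -0.002]
ee_rot: [3.142, -0.001, -3.017]
force: [-5.3, -0.6, 3.4]
width: 0.0798
gripper_force: 2.5
```

Call:
move_arm(
  rows="0 0 0 -0.001 0 0 0.08; 0 0 0 -0.001 0 0 0.08; 0 0 0 0 0 0 0.08",
)

```text
t: 13.65
eef_pos: [0.5226, -0.0858, -0.0022]
ee_rot: [3.141, -0.005, -3.017]
force: [-10.5, -0.2, 7.8]
width: 0.0804
gripper_force: 5.0
```

Call:
move_arm(
  rows="0 0 0 0.005 0 0 0.08; 0 0 0 0.02 0 0 0.08; 0 0 0 0 0 -0.045 0.08; 0 0 0 0 0 -0.045 0.02; 0 0 0 -0.033 -0.048 0 0.02; 0 0 0 -0.033 -0.048 0 0.02; 0 0 -10 0 0 0 0.02; 0 0 -10 0 0 0 0.02",
)

```text
t: 14.65
eef_pos: [0.5792, -0.1763, 0.0878]
ee_rot: [-3.141, 0.001, -2.664]
force: [-0.0, 0.3, 0.1]
width: 0.0356
gripper_force: 0.0
```

Call:
move_arm(
  rows="0 0 -10 0 0 0 0.02; 0 0 -10 0 0 0 0.02; 0 0 -10 0 0 0 0.02; 0 0 -10 0 0 0 0.02; 0 0 -10 0 0 0 0.02; 0 0 -10 0 0 0 0.02; 0 0 -10 0 0 0 0.02; 0 0 0 0 0 0 0.02",
)

```text
t: 15.65
eef_pos: [0.5789, -0.1755, 0.0883]
ee_rot: [-3.14, -0.0, -1.447]
force: [0.0, -0.0, 0.9]
width: 0.0201
gripper_force: 0.0
```

```bash
python3 - <<'E'
from h import *
s=st();print(s["width"],np.degrees(s["ee_rot"][2]));p=panel()
p,d=arm.grab_frame("top");W=cloud(d,arm.camera_model("top"));hsv=cv2.cvtColor(p,cv2.COLOR_BGR2HSV)
j=np.concatenate([((W[...,:2]-OJ)@RJ),W[...,2:]],-1)
k=(j[...,0]>-.05)&(j[...,0]<.048)&(abs(j[...,1]+.05)<.09)&(abs(j[...,2]-.042)<.006)&(hsv[...,1]<60)
print("panel top",rect(j[k][:,:2]),k.sum())
E
```

```text
t 15.65 jig [ 0.013  -0.1532] tipz 0.1193 F [ 0.03 -0.03] 0.88
0.020149435550057018 -82.91426743189069
panel (array([  8.2, -48.3]), array([129.7,  62.4]), 89.8) 998
panel top (array([ 14.5, -51.9]), array([127.8,  66.9]), 89.95) 1115
```

Call:
move_arm(
  rows="0 0 0 0 0.004 0.045 0.02; 0 0 0 0 0 0.045 0.02; 0 0 0 -0.01 0 0 0.02; 0 0 0 -0.008 0 0 0.02; 0 0 0 -0.004 0 0 0.02; 0 0 0 -0.004 0 0 0.02; 0 0 0 -0.006 0 0 0.02; 0 0 0 -0.008 0 0 0.02",
)

```text
t: 16.75
eef_pos: [0.5696, -0.1364, -0.001]
ee_rot: [-3.14, -0.001, -1.446]
force: [0.7, -4.0, 2.6]
width: 0.0203
gripper_force: 1.8
```

Call:
move_arm(
  rows="0 0 0 -0.008 0 0 0.02; 0 0 0 -0.008 0 0 0.02; 0 0 0 -0.008 0 0 0.02; 0 0 0 -0.008 0 0 0.02; 0 0 0 -0.008 0 0 0.02; 0 0 0 -0.008 0 0 0.02; 0 0 0 -0.006 0 0 0.02; 0 0 0 0 0 0 0.02",
)

```text
t: 17.75
eef_pos: [0.5617, -0.0819, -0.0022]
ee_rot: [3.141, 0.001, -1.446]
force: [-0.9, -0.1, -0.6]
width: 0.0197
gripper_force: 0.0
```

```bash
python3 - <<'E'
from h import *
s=st();p=panel()
p,d=arm.grab_frame("top");W=cloud(d,arm.camera_model("top"));hsv=cv2.cvtColor(p,cv2.COLOR_BGR2HSV)
j=np.concatenate([((W[...,:2]-OJ)@RJ),W[...,2:]],-1)
k=(j[...,0]>-.05)&(j[...,0]<.048)&(abs(j[...,1]-.03)<.09)&(abs(j[...,2]-.042)<.006)&(hsv[...,1]<60)
print("panel top",rect(j[k][:,:2]),k.sum())
E
```

```text
t 17.75 jig [ 0.0076 -0.0583] tipz 0.0288 F [-0.95  0.04] -0.57
panel (array([ 7.3, 28.5]), array([ 61.8, 114.8]), 0.21) 898
panel top (array([14.2, 26.6]), array([108.4,  67.1]), 89.73) 935
```

Call:
move_arm(
  rows="0 0 0 -0.004 0 0 0.02; 0 0 0 -0.004 0 0 0.02; 0 0 0 -0.004 0 0 0.02; 0 0 0 -0.004 0 0 0.02; 0 0 0 -0.002 0 0 0.02; 0 0 0 0 0 0 0.02",
)

```text
t: 18.6
eef_pos: [0.5601, -0.0646, -0.0018]
ee_rot: [-3.141, 0.0, -1.446]
force: [0.6, 0.6, -1.2]
width: 0.0199
gripper_force: 0.0
```

Call:
move_arm(
  rows="0 0 0 -0.001 0 0 0.02; 0 0 0 -0.001 0 0 0.02; 0 0 0 -0.001 0 0 0.02; 0 0 0 -0.001 0 0 0.02; 0 0 0 0 0 0 0.02",
)

```text
t: 19.23
eef_pos: [0.5596, -0.0609, -0.0018]
ee_rot: [-3.141, -0.0, -1.446]
force: [0.0, -1.6, 0.9]
width: 0.02
gripper_force: 0.9
```

```bash
python3 - <<'E'
from h import *
s=st();p=panel();cv2.imwrite("pics/s7.png",cv2.resize(p[230:320,250:420],None,fx=4.5,fy=4.5))
E
```

```text
t 19.23 jig [ 0.008  -0.0372] tipz 0.0292 F [-0.15 -1.55] 0.95
panel (array([ 7.3, 51.1]), array([ 63.1, 110.1]), 1.18) 873
```

View pics/s7.png

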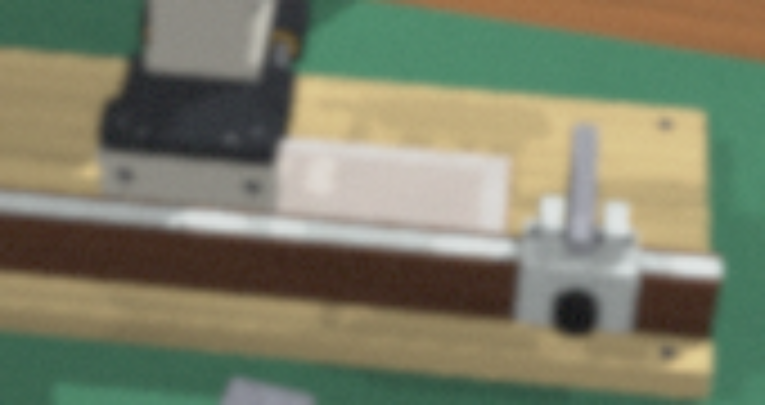

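Call:
move_arm(
  rows="0 0 0 -0.001 0 0 0.02; 0 0 0 -0.001 0 0 0.02; 0 0 0 -0.001 0 0 0.02; 0 0 0 0 0 0 0.02",
)

```text
t: 19.77
eef_pos: [0.5592, -0.0579, -0.0018]
ee_rot: [-3.141, 0.0, -1.446]
force: [0.3, -2.5, 1.6]
width: 0.02
gripper_force: 1.1
```

Call:
move_arm(
  rows="0 0 0 -0.001 0 0 0.02; 0 0 0 -0.001 0 0 0.02; 0 0 0 0 0 0 0.02",
)

```text
t: 20.15
eef_pos: [0.5589, -0.0559, -0.0018]
ee_rot: [-3.142, 0.0, -1.446]
force: [0.9, -1.6, 2.3]
width: 0.0203
gripper_force: 1.3
```

Call:
move_arm(
  rows="0 0 0 -0.001 0 0 0.02; 0 0 0 -0.001 0 0 0.02; 0 0 0 0 0 0 0.02",
)

```text
t: 20.52
eef_pos: [0.5586, -0.0539, -0.0018]
ee_rot: [-3.142, 0.0, -1.446]
force: [0.3, -2.9, 1.9]
width: 0.0198
gripper_force: 1.3
```

Call:
move_arm(
  rows="0 0 0 -0.001 0 0 0.02; 0 0 0 -0.001 0 0 0.02; 0 0 0 0 0 0 0.02",
)

```text
t: 20.9
eef_pos: [0.5584, -0.0519, -0.0019]
ee_rot: [3.142, 0.0, -1.446]
force: [1.1, -2.5, 2.5]
width: 0.0197
gripper_force: 1.2
```

Call:
move_arm(
  rows="0 0 0 -0.001 0 0 0.02; 0 0 0 0 0 0 0.02",
)

```text
t: 21.15
eef_pos: [0.5582, -0.0509, -0.0019]
ee_rot: [3.142, 0.0, -1.446]
force: [0.5, -2.6, 2.3]
width: 0.0201
gripper_force: 1.2
```

Call:
move_arm(
  rows="0 0 0 -0.001 0 0 0.02; 0 0 0 0 0 0 0.02",
)

```text
t: 21.4
eef_pos: [0.5581, -0.0499, -0.0019]
ee_rot: [3.141, 0.0, -1.446]
force: [-0.1, -1.7, 1.7]
width: 0.02
gripper_force: 1.1
```

Call:
move_arm(
  rows="0 0 0 -0.001 0 0 0.02; 0 0 0 0 0 0 0.02",
)

```text
t: 21.65
eef_pos: [0.5579, -0.0489, -0.0019]
ee_rot: [3.141, 0.0, -1.446]
force: [0.0, -2.8, 1.8]
width: 0.0201
gripper_force: 1.0
```

Call:
move_arm(
  rows="0 0 0 -0.001 0 0 0.02; 0 0 0 0 0 0 0.02",
)

```text
t: 21.9
eef_pos: [0.5578, -0.0479, -0.0019]
ee_rot: [3.142, 0.0, -1.446]
force: [0.0, -1.5, 1.3]
width: 0.02
gripper_force: 1.0
```

Call:
move_arm(
  rows="0 0 0 -0.001 0 0 0.02; 0 0 0 0 0 0 0.02",
)

```text
t: 22.15
eef_pos: [0.5577, -0.047, -0.0019]
ee_rot: [3.141, 0.0, -1.446]
force: [0.3, -2.0, 2.5]
width: 0.0199
gripper_force: 1.0
```

```bash
python3 - <<'E'
from h import *
s=st();p=panel()
p,d=arm.grab_frame("top");W=cloud(d,arm.camera_model("top"));hsv=cv2.cvtColor(p,cv2.COLOR_BGR2HSV)
j=np.concatenate([((W[...,:2]-OJ)@RJ),W[...,2:]],-1)
k=(j[...,0]>-.05)&(j[...,0]<.048)&(abs(j[...,1]-.04)<.09)&(abs(j[...,2]-.042)<.006)&(hsv[...,1]<60)
print("panel top",rect(j[k][:,:2]),k.sum(),j[k].max(0))
k=(abs(j[...,2]-.071)<.005)&(abs(j[...,1]-.135)<.03)&(j[...,0]<.035)&(j[...,0]>-.02);print("flag y",np.median(j[k],0),k.sum())
E
```

```text
t 22.15 jig [ 0.0079 -0.0231] tipz 0.0291 F [ 0.07 -2.05] 2.51
panel (array([ 6.2, 65.8]), array([ 63.7, 110. ]), 0.95) 862
panel top (array([10.7, 69.2]), array([ 63.6, 121.1]), 3.88) 832 [0.04512914 0.12986255 0.04797927]
flag y [8.21068934e-05 1.35754797e-01 7.06231738e-02] 51
```

Call:
move_arm(
  rows="0 0 0 -0.0007 0 0 0.02; 0 0 0 0 0 0 0.02",
)

```text
t: 22.5
eef_pos: [0.5576, -0.0463, -0.0019]
ee_rot: [3.142, 0.0, -1.446]
force: [0.9, -2.2, 1.1]
width: 0.02
gripper_force: 1.1
```

Call:
move_arm(
  rows="0 0 0 -0.0007 0 0 0.02; 0 0 0 0 0 0 0.02",
)

```text
t: 22.75
eef_pos: [0.5575, -0.0456, -0.0019]
ee_rot: [3.141, 0.0, -1.446]
force: [0.3, -2.6, 0.6]
width: 0.0201
gripper_force: 1.1
```

Call:
move_arm(
  rows="0 0 0 -0.0007 0 0 0.02; 0 0 0 0 0 0 0.02",
)

```text
t: 23.0
eef_pos: [0.5574, -0.0449, -0.0019]
ee_rot: [3.142, 0.0, -1.446]
force: [0.8, -2.2, 2.0]
width: 0.0202
gripper_force: 1.1
```

Call:
move_arm(
  rows="0 0 0 -0.0007 0 0 0.02; 0 0 0 0 0 0 0.02",
)

```text
t: 23.25
eef_pos: [0.5574, -0.0442, -0.0019]
ee_rot: [3.142, 0.0, -1.446]
force: [0.2, -2.8, 0.7]
width: 0.0201
gripper_force: 1.1
```

Call:
move_arm(
  rows="0 0 0 -0.0007 0 0 0.02; 0 0 0 0 0 0 0.02",
)

```text
t: 23.5
eef_pos: [0.5573, -0.0438, -0.0018]
ee_rot: [3.141, -0.0, -1.446]
force: [0.9, -4.8, 0.3]
width: 0.0202
gripper_force: 2.4
```

```bash
python3 - <<'E'
from h import *
s=st();p,d=arm.grab_frame("wrist");cv2.imwrite("pics/w2.png",p)
q,d=arm.grab_frame("top");q=cv2.resize(q[190:260,210:320],(640,407),interpolation=cv2.INTER_CUBIC);p2,d=arm.grab_frame("scene")
r=cv2.resize(p2[240:310,300:420],(640,373),interpolation=cv2.INTER_CUBIC)
a=np.vstack([q[:300],r[:300]]);cv2.imwrite("pics/c2.png",a)
E
```

```text
t 23.5 jig [ 0.0079 -0.0199] tipz 0.0292 F [ 0.33 -4.9 ] 0.34
```

View pics/c2.png

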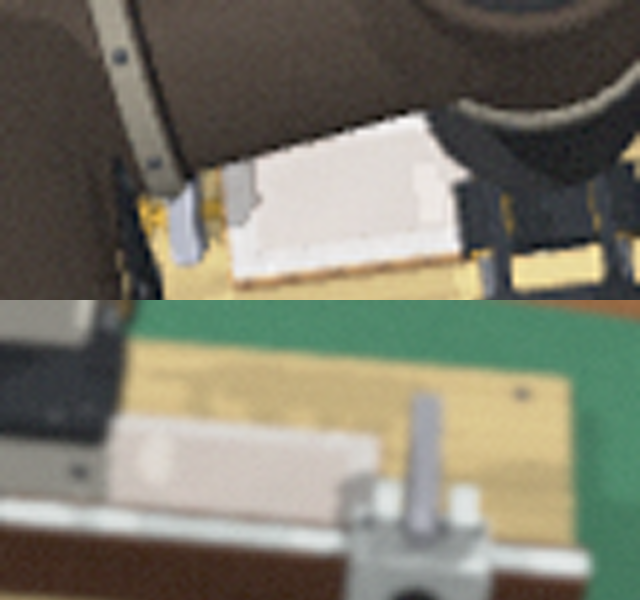

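Call:
move_arm(
  rows="0 0 0 -0.0005 0 0 0.02; 0 0 0 0 0 0 0.02",
)

```text
t: 23.9
eef_pos: [0.5571, -0.0435, -0.0019]
ee_rot: [3.141, -0.0, -1.446]
force: [0.5, -6.7, 1.7]
width: 0.0201
gripper_force: 3.3
```

Call:
move_arm(
  rows="0 0 0 -0.0005 0 0 0.02; 0 0 0 0 0 0 0.02",
)

```text
t: 24.15
eef_pos: [0.557, -0.0433, -0.0019]
ee_rot: [3.141, -0.001, -1.446]
force: [2.0, -7.8, 0.3]
width: 0.0202
gripper_force: 4.2
```

Call:
move_arm(
  rows="0 0 0 -0.0008 0 0 0.02; 0 0 0 0 0 0 0.02",
)

```text
t: 24.4
eef_pos: [0.5568, -0.0431, -0.0019]
ee_rot: [3.141, -0.001, -1.446]
force: [2.1, -11.9, -0.2]
width: 0.0201
gripper_force: 5.9
```

Call:
move_arm(
  rows="0 0 0 -0.0004 0 0 0.02; 0 0 0 0 0 0 0.02; 0 0 0 0 0 0 0.02; 0 0 0 0 0 0 0.02; 0 0 0 0 0 0 0.02",
)

```text
t: 25.02
eef_pos: [0.5567, -0.043, -0.0019]
ee_rot: [3.14, -0.002, -1.447]
force: [1.7, -13.1, -1.1]
width: 0.0197
gripper_force: 6.9
```

```bash
python3 - <<'E'
from h import *
s=st();panel()
E
```

```text
t 25.02 jig [ 0.0074 -0.0191] tipz 0.0291 F [  0.05 -13.23] -1.12
panel (array([ 7.1, 69.8]), array([ 60.4, 110. ]), 0.17) 844
```

Call:
move_arm(
  rows="0 0 0 0.001 0 0 0.02; 0 0 0 0.001 0 0 0.02; 0 0 0 0.002 0 0 0.02; 0 0 0 0.01 0 0 0.02; 0 0 0 0.03 0 0 0.02; 0 0 0 0.03 0 -0.03 0.02; 0 0 0 0.03 0 -0.06 0.02; 0 0 0 0 0 0 0.02",
)

```text
t: 26.08
eef_pos: [0.5731, -0.1444, 0.0886]
ee_rot: [-3.133, -0.001, -1.447]
force: [-0.3, 0.4, -1.4]
width: 0.02
gripper_force: 0.0
```

Call:
move_arm(
  rows="0 0 0 0.04 0 -0.04 0.02; 0 0 0 0.04 0 -0.04 0.02; 0 0 0 0.04 0 0 0.02; 0 0 0 0.04 0 0 0.02; 0 0 0 0 0 0 0.02",
)

```text
t: 26.7
eef_pos: [0.5891, -0.3034, 0.1626]
ee_rot: [3.14, 0.001, -1.449]
force: [0.1, 0.7, -0.4]
width: 0.0194
gripper_force: 0.0
```

```bash
python3 - <<'E'
from h import *
s=st();p2=panel()
p,d=arm.grab_frame("top");W=cloud(d,arm.camera_model("top"));hsv=cv2.cvtColor(p,cv2.COLOR_BGR2HSV)
j=np.concatenate([((W[...,:2]-OJ)@RJ),W[...,2:]],-1)
k=(j[...,0]>-.05)&(j[...,0]<.048)&(abs(j[...,1]-.04)<.09)&(abs(j[...,2]-.042)<.006)&(hsv[...,1]<60)
print("panel top",rect(j[k][:,:2]),k.sum(),j[k].max(0))
# near long edge line in top picture, at z=.042
m=arm.camera_model("top");k=cv2.morphologyEx(k.astype(np.uint8),cv2.MORPH_OPEN,np.ones((3,3)))
E_=[]
for u in range(640):
    v=np.flatnonzero(k[:,u])
    if len(v)>10:E_.append(J(ray(m,(u,v.max()+.5),.042)))
E_=np.array(E_);E_=E_[(E_[:,1]>np.percentile(E_[:,1],8))&(E_[:,1]<np.percentile(E_[:,1],92))]
f=np.polyfit(E_[:,1],E_[:,0],1);print("near edge slope rad",f[0],"x",np.median(E_[:,0]))
a=np.vstack([cv2.resize(p[185:255,210:350],(640,320),interpolation=cv2.INTER_CUBIC)[:280],cv2.resize(p2[240:310,270:410],(640,320),interpolation=cv2.INTER_CUBIC)[:300]]);cv2.imwrite("pics/c3.png",a)
E
```

```text
t 26.7 jig [ 0.0074 -0.2815] tipz 0.1936 F [0.13 0.65] -0.4
panel (array([ 6.3, 58.1]), array([128.7,  64.6]), 89.97) 1015
panel top (array([14.3, 80.4]), array([66.6, 99.1]), 0.13) 729 [0.04770226 0.12997847 0.04796063]
near edge slope rad -0.0073491985352980745 x -0.018835454928947035
```

Call:
move_arm(
  rows="0 0 10 0 0 0 0.05; 0 0 10 0 0 0 0.05; 0 0 10 0 0 0 0.05; 0 0 10 0 0 0 0.05; 0 0 10 0 0 0 0.05; 0 0 10 0 0 0 0.05; 0 0 10 0 0 0 0.05; 0 0 10 0 0 0 0.05",
)

```text
t: 27.8
eef_pos: [0.5897, -0.2999, 0.1639]
ee_rot: [3.141, 0.0, -2.847]
force: [-0.5, 0.2, 0.0]
width: 0.0501
gripper_force: 0.0
```

Call:
move_arm(
  rows="0 0 10 0 0 0 0.05; 0 0 0 0.012 0.056 0 0.05; 0 0 0 0.012 0.056 0 0.05; 0 0 0 0.012 0.056 0 0.05; 0 0 0 0.012 0.056 0 0.05; 0 0 0 0.012 0.056 0 0.05; 0 0 0 0.012 0.056 0 0.05; 0 0 0 0 0 0 0.05",
)

```text
t: 28.8
eef_pos: [0.475, 0.027, 0.1645]
ee_rot: [3.14, 0.001, -3.01]
force: [1.4, 0.1, 0.1]
width: 0.0499
gripper_force: 0.0
```

```bash
python3 - <<'E'
from h import *
s=st();print(s["ee_rot"],s["width"])
E
```

```text
t 28.8 jig [-0.065   0.0605] tipz 0.1955 F [ 1.41 -0.04] 0.13
[ 3.14047698e+00  1.28371080e-03 -3.01034400e+00] 0.04991033167966474
```

Call:
move_arm(
  rows="0 0 0.4 0 -0.005 0.056 0.05; 0 0 0 0 0 0.055 0.05; 0 0 0 0 0 0.055 0.05; 0 0 0 -0.01 0 0 0.05; 0 0 0 -0.01 0 0 0.05; 0 0 0 -0.005 0 0 0.05; 0 0 0 -0.003 0 0 0.05; 0 0 0 0 0 0 0.05",
)

```text
t: 29.8
eef_pos: [0.5054, 0.0216, -0.0011]
ee_rot: [3.141, 0.002, -3.024]
force: [-0.0, -0.4, 0.6]
width: 0.0501
gripper_force: 0.0
```

Call:
move_arm(
  rows="0 0 0 -0.001 0 0 0.05; 0 0 0 -0.001 0 0 0.05; 0 0 0 -0.001 0 0 0.05; 0 0 0 0 0 0 0.05",
)

```text
t: 30.3
eef_pos: [0.5078, 0.0218, -0.002]
ee_rot: [-3.142, -0.0, -3.024]
force: [-0.3, 0.5, 0.4]
width: 0.0496
gripper_force: 0.0
```

```bash
python3 - <<'E'
from h import *
s=st();print(s["ee_rot"],s["width"])
E
```

```text
t 30.3 jig [-0.0332  0.0513] tipz 0.029 F [-0.26  0.5 ] 0.42
[-3.14153389e+00 -2.37158522e-04 -3.02395567e+00] 0.04962493594895927
```

Call:
move_arm(
  rows="0 0 -0.4 0 0 0 0.05; 0 0 0 -0.001 0 0 0.05; 0 0 0 -0.0005 0 0 0.05; 0 0 0 0 0 0 0.05",
)

```text
t: 30.8
eef_pos: [0.5089, 0.0218, -0.0021]
ee_rot: [-3.141, -0.001, -3.017]
force: [-1.1, 0.0, -0.1]
width: 0.0495
gripper_force: 0.8
```

Call:
move_arm(
  rows="0 0 0 -0.0007 0 0 0.05; 0 0 0 -0.0005 0 0 0.05; 0 0 0 0 0 0 0.05",
)

```text
t: 31.18
eef_pos: [0.5092, 0.0219, -0.0021]
ee_rot: [-3.141, -0.002, -3.017]
force: [-6.1, 0.5, 5.3]
width: 0.0501
gripper_force: 3.2
```

```bash
python3 - <<'E'
from h import *
s=st();print(s["ee_rot"],s["width"])
E
```

```text
t 31.18 jig [-0.0317  0.0512] tipz 0.0289 F [-6.02  1.26] 5.35
[-3.14137342e+00 -2.11496046e-03 -3.01735588e+00] 0.050115258066626464
```

Call:
move_arm(
  rows="0 0 0 0.001 0 0 0.05; 0 0 0 0.003 0 0 0.05; 0 0 0 0.03 0 0 0.05; 0 0 0 0.02 0 -0.03 0.05; 0 0 0 0 -0.03 -0.05 0.05; 0 0 0 0 -0.05 -0.05 0.05; 0 0 0 0 -0.05 0 0.05; 0 0 0 0 0 0 0.05",
)

```text
t: 32.17
eef_pos: [0.4733, -0.1101, 0.1231]
ee_rot: [-3.141, 0.003, -3.021]
force: [-0.2, 0.2, -0.1]
width: 0.0502
gripper_force: 0.0
```

```bash
python3 - <<'E'
from h import *
st();p2=panel()
d0=cv2.imread("pics/scene0.png")
for n,(u,v) in dict(jar=(139,281),bowl=(517,288),brush=(300,350)).items():
    print(n,np.abs(p2[v-25:v+25,u-25:u+25].astype(int)-d0[v-25:v+25,u-25:u+25]).mean().round(1))
p,d=arm.grab_frame("scene");W=cloud(d,arm.camera_model("scene"));j=np.concatenate([((W[...,:2]-OJ)@RJ),W[...,2:]],-1)
k=(abs(j[...,1]-.136)<.006)&(j[...,0]<.03)&(j[...,0]>-.02)&(j[...,2]>.06);print("flag z fit",np.polyfit(j[k][:,0],j[k][:,2],1),k.sum())
E
```

```text
t 32.17 jig [-0.0836 -0.0754] tipz 0.1541 F [-0.12  0.25] -0.15
panel (array([ 8.5, 57.8]), array([ 60.7, 129.6]), 1.53) 990
jar 4.6
bowl 4.2
brush 5.9
flag z fit [0.00124753 0.07010507] 62
```

```bash
python3 -c "
from station import arm
print(arm.job_done())"
```

```text
the job is handed in; nothing more can be done
None
```

The job is handed in (no verdict was returned): flag down, panel pressed onto the bumper at about 11 N for over 0.5 s and left flush to the fence, hand clear, bystanders unmoved in the images; one slip: I viewed 11 pictures, one over the limit of 10.

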